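# Take the bayonet cap off the portion feeder

## Robot

A 6-joint arm with a two-finger parallel gripper is mounted at the origin on the work surface. World frame = base frame: x ahead of the robot, y to its left, z up, the work surface at z = 0. Lengths are in m, angles in rad, forces in N, time in s.
With the tool pointing down it reaches from about 0.375 to 0.975 m from the base axis. Payload 3.8 kg.
Tool frame: the origin (TCP) lies midway between the tips of the shut fingers; the grasp point (between the pads) lies 19 mm behind it; z points along the fingers, y is the line along which they close (so a half turn about z gives the same grasp; the last joint's range is limited). The gripper opens to 85 mm and grips with 20 to 120 N. Pads are 22 mm wide; open, the fingers measure 114 mm over their backs; the gripper's body (76 mm by 85 mm) begins 54 mm behind the grasp point. The pads swing forward as they close: fully open they stand 13 mm farther back than shut.
Start: joints at [-1.299, 0.264, 1.604, -0, 1.274, -0.037], TCP at [0.205, -0.643, 0.193] pointing down, gripper open.
Joint ranges: [-2.63, 2.63], [-0.94, 2.18], [0.31, 2.57], [-1.31, 4.45], [0, 2.66], [-2.55, 2.55]. Speed limits (rad/s): [2.57, 2.57, 3.14, 3.14, 3.14, 3.14].

## Interface

Orientations are given as a unit quaternion [w, x, y, z].
In Python, from bench import ctrl gives the robot as it stands.
- The arm moves only by the tool servo_tool, never from a script. Its argument "motion" is text: rows parted by semicolons, each of 7 numbers parted by spaces: the shift along the tool's x, y, z each as a share of 0.04 m, from -1 to 1, then the turn, a rotation vector about the tool's x, y, z each as a share of pi rad, from -1 to 1, then the opening, from 0 (shut) to 1 (fully open). A call has 1 to 20 rows; each row shifts and turns the commanded pose from where the row before left it, along the tool's axes as they then stand; what a row does not reach is not made up. A row lasts 1/10 s, in which the tool goes at most 50 mm and 8.59 degrees, less where a joint would pass 70% of its speed; a pose out of reach is approached as far as the arm can. A call with a number of a shift or a turn outside -1 to 1 is refused whole. A call with a gripper value outside its range is refused whole. The fingers move at their own pace and stop on an object; "grip_force" is the grip in N (left out, the last holds). Time passes only in rows, so rows that do not move let the fingers close. It gives the time, the measured TCP pose, the force, the opening and the grip force at its end, in the units of the state.
- ctrl.state(): the state, without advancing time (a new reading comes with each control period).
- ctrl.read_camera(name): name is "side" or "top"; returns the picture (420x560x3 uint8, red, green, blue); there is no depth.
- ctrl.camera_model(name): a dict with "fovy" (degrees; the focal length in pixels is half the picture's height over the tangent of half this angle, whatever the lens; pixels are square), "cx", "cy" (the principal point, pixels), "T" (4x4, takes a point from camera to world coordinates). Camera axes: x right, y down, z forward; pixel columns grow to the right and rows downward; lengths in m; the calibration is good to about 2 mm. A picture is of the moment at which its call begins. camera_model takes no time and is no camera call.
- ctrl.hand_in(): hands the job in; it is judged then, once.
The state is a dict: "clock": time; "joint_positions": joint angles; "qvel": joint speeds; "joint_torque": joint torques, N m; "tool_pos": TCP position; "tool_rot": TCP orientation; "force": force on the tool from outside, world axes, zero at the start; "moment": the same for the moment, N m; "opening": opening from 0.0 (shut) to 1.0 (fully open); "grasp_force": force on a finger pad.
Only numpy, scipy, OpenCV 4.12 (cv2) and the standard library are available. Lean on these libraries where they do the work, as an engineer would, in place of code of your own. Each camera call takes 0.05 s, during which the arm holds its last target. There are 200 camera calls.

## Task

Open the portion feeder for cleaning: press its release plunger all the way down, push the cap gently down against its spring until it bottoms lightly, turn it a quarter turn anticlockwise (seen from above) and lift it off. Set the cap down gently, upright on its base, in the shallow white tray, and let go. Never force the cap, plunger or feeder, and leave the other things where they are.

Things in the scene. Friction and masses are not known exactly. Their poses are not given: they have to be found in the camera images.
- feeder: Portion feeder: housing 200 (x) x 180 (y) mm, top 80 mm above the table, fixed. Origin: on the table, under the axis of the round bayonet port; z up. While locked, the cap's x axis points at about -42 degrees in the feeder's x-y frame. Turned anticlockwise, the cap is free after 71 to 90 degrees; a rigid stop ends the turn at about 90. Keep cap-feeder force under 30 N, finger-feeder under 40 N.
- port (a point): Centre of the top plane of the port, a steel ring of 81 mm outer diameter, 102 mm above the table; axes as the feeder's. Two inward lips hold the cap's lugs down; two opposite gaps between the lips let them out. The neck has about 2 mm of play all round.
- port_floor (a point): Point on the port's axis, 92 mm above the table (the cap's underside when locked). A spring plate here pushes the cap up: 6 N plus 0.7 N per mm pushed down. Hidden teeth stop any turning until the cap is pushed down 2 to 8 mm (differs each time, unseen); 1.5 mm deeper lies a rigid seat. Find it by feel: 5 to 12 N reaches it, then the push rises steeply. Turned free, the cap rises about 4 mm.
- plunger_top (a point): Centre of the top face of the release plunger, a steel button of 20 mm diameter, 80 mm from the port's axis at -25 degrees in the feeder's frame, its top 122 mm above the table when up. A steel bar, 10 mm wide, goes down with it; it runs from the button towards the port, 46 to 80 mm from the axis, and blocks the cap's ear while up.
- plunger (a joint): Travel of the release plunger in m: 0 = up (locked), 0.018 = fully down, against a rigid stop (above 0.0155 the cap is released). Needs about 5 N and stays down where it is left.
- cap: The cap, about 0.22 kg. Origin: centre of its underside; z up. Neck of 48 mm diameter; two lugs along +y and -y at its foot (62 mm over both, 18 mm wide, 4 mm thick); flange of 64 mm diameter at 21 to 27 mm height; on it an ear along +x, 14 mm wide, reaching 54 mm from the axis; black upright grip bar 46 mm long (x), 14 mm thick (y), from 26 to 57 mm height. Locked: origin 92 mm above the table.
- cap_handle (a point): Point on the cap's axis in the grip bar, 49 mm above the cap's underside: a good height to grip the bar across its 14 mm thickness (pinching along the cap's y). Axes as the cap's.
- cap_ear (a point): Point in the ear, 50 mm from the cap's axis along its +x, 24 mm above its underside.
- tray: Shallow white tray, 200 (x) x 140 (y) x 18 mm high outside, walls and floor 4 mm, fixed. Origin: centre of its underside. The half towards its -x end is empty: room for the cap at x = -45 mm, y = 0. A rubber ring lies in the +x half.
- basket: Black slatted basket, 200 x 140 x 75 mm, fixed, holding a jar; not the place for the cap. Origin: centre of its underside. Tray and basket stand on either side of the feeder, either way round.
- gasket: Rubber ring, 42 mm outer diameter, 6 mm thick, lying in the tray at about x = 70, y = 10 to 40 mm; leave it. Origin: centre of its underside.
- jar_a: Amber jar, 64 mm diameter, 110 mm high, standing behind the feeder; leave it. Origin: centre of its underside.
- jar_b: Clear jar, 56 mm diameter, 100 mm high, standing in the basket; leave it. Origin: centre of its underside.
- roll: Cardboard tape core, 76 mm outer diameter, 24 mm high, lying on the table beyond the feeder; leave it. Origin: centre of its underside.
- scoop: Metal spoon lying on the table beyond the feeder; leave it. Origin on the table, under its middle.
Mind the look-alikes: they are no part of the job. Leave any red or yellow look-alike of the cap alone.

How it is judged:
On the way, in this order (a step that is already met when the one before it is completed fails the run):
1. the plunger is fully down while the cap still sits locked in the port (value of joint plunger above 0.0155 m and y of cap_ear in the frame of feeder below -0.02 m and z of cap in the frame of feeder below 0.096 m), for 0.1 s.
2. the cap is turned free, still in the port (y of cap_ear in the frame of feeder above 0.018 m and horizontal distance between cap and port below 0.008 m and z of cap in the frame of feeder below 0.101 m), for 0.05 s.
3. the cap is lifted off upright above the port (z of cap in the frame of feeder above 0.115 m and angle between cap's own z axis and vertical below 0.4 rad and horizontal distance between cap and port below 0.1 m), for 0.05 s.
At the end, for the whole second after the job is handed in: The cap stands upright (within 0.1 rad) and at rest on the tray's floor, its underside within 3 mm of the floor, its axis within 75 mm (along the tray's x) and 45 mm (along y) of the tray's middle, released (x of cap in the frame of tray between -0.075 and 0.075 m and y of cap in the frame of tray between -0.045 and 0.045 m and z of cap in the frame of tray between 0.001 and 0.007 m and angle between cap's own z axis and vertical below 0.1 rad and linear speed of cap below 0.02 m/s and contact force between the fingers and cap below 0.3 N); the robot touches nothing.
It fails at once if cap and feeder press on each other with more than 30 N (contact force between cap and feeder above 30 N).
It fails at once if the fingers press the feeder or its plunger with more than 40 N (contact force between the fingers and feeder above 40 N).
It fails at once if the cap is set on the tray with more than 60 N (contact force between cap and tray above 60 N).
It fails at once if the cap is tipped by more than 0.6 rad (angle between cap's own z axis and vertical above 0.6 rad).
It fails at once if a bystander is moved by more than 30 mm (distance of any of gasket, jar_a, jar_b, roll, scoop from where it was at the start of the episode above 0.03 m).
It also fails if it takes over 72 s, if anything falls off the work surface, if the arm or the gripper's body presses on something with over 40 N, if the wrist force passes 120 N, or if a joint passes its speed limit or range.

## Working session

There is one attempt and no reset: what is moved stays moved. The work goes in short steps, Python scripts to look and compute and a tool call to move; the robot and the scene stay as the last step left them, time stands still between calls to the robot, and variables do not carry over. Pictures are saved under pics/ and viewed, at most 10 in all, crops included, and the job is handed in when it is done.

Besides the shell and the picture viewer there is one more tool, called as name(argument=value, ...) on one line, values as JSON. servo_tool: Moves the arm, as the interface text tells. Its arguments: {"type":"object","properties":{"motion":{"type":"string"},"grip_force":{"type":"number"}},"required":["motion"]}

```bash
mkdir -p pics; cat > h.py <<'E'
import numpy as np, cv2
from bench import ctrl
def K(n):
    m=ctrl.camera_model(n); f=210/np.tan(np.radians(m["fovy"])/2); return f,m["cx"],m["cy"],np.array(m["T"])
def ray(n,u,v,z):
    f,cx,cy,T=K(n); d=T[:3,:3]@np.array([(u-cx)/f,(v-cy)/f,1]); o=T[:3,3]
    return o+d*(z-o[2])/d[2]
def proj(n,p):
    f,cx,cy,T=K(n); c=T[:3,:3].T@(np.array(p)-T[:3,3]); return c[:2]/c[2]*f+[cx,cy]
def snap(n,name):
    im=ctrl.read_camera(n); cv2.imwrite(f"pics/{name}.png",im[:,:,::-1]); return im
E
python3 - <<'E'
from h import *
for n in("top","side"):
    snap(n,n+"0"); m=ctrl.camera_model(n); print(m["fovy"],m["cx"],m["cy"],np.round(m["T"],3).tolist())
a=cv2.imread("pics/top0.png");b=cv2.imread("pics/side0.png")
print(ctrl.state())
E
```

```text
42.07457544367028 288.5994538920151 209.80588628362597 [[-0.003, -0.989, 0.15, 0.352], [-1.0, 0.003, -0.005, -0.004], [0.005, -0.15, -0.989, 1.45], [0.0, 0.0, 0.0, 1.0]]
55.85552034719933 274.9809385071247 206.9745914767144 [[-0.993, -0.09, 0.077, 0.462], [-0.118, 0.755, -0.645, 0.557], [-0.001, -0.65, -0.76, 0.74], [0.0, 0.0, 0.0, 1.0]]
{'clock': 0.1, 'joint_positions': array([-1.29890991e+00,  2.64712284e-01,  1.60527042e+00, -1.89468118e-05,
        1.27368792e+00, -3.68834131e-02]), 'qvel': array([-0.00302305, -0.00144803, -0.00534423, -0.00043434, -0.00062465,
       -0.0009261 ]), 'joint_torque': array([ 3.55349312e-04, -5.16703713e+01, -3.68589842e+01, -1.49717353e-04,
        6.26334309e-03, -3.35433390e-05]), 'tool_pos': array([ 0.20492402, -0.6423532 ,  0.19224556]), 'tool_rot': array([-1.03076183e-03,  9.88105340e-01,  1.53775024e-01, -1.30794892e-04]), 'force': array([ 0.82915899, -0.64777713, -0.52988757]), 'moment': array([0.03846834, 0.02773986, 0.0047767 ]), 'grasp_force': 0.0, 'opening': 0.9965488004394991}
```

View pics/top0.png

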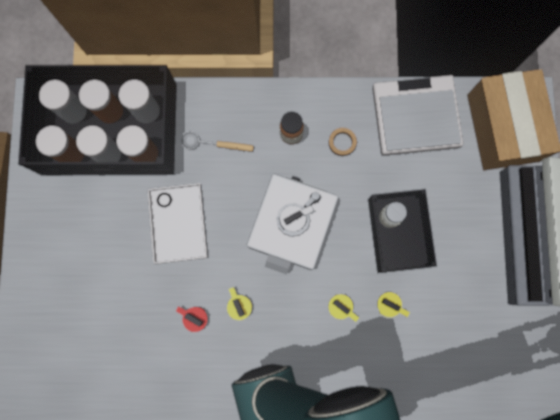

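View pics/side0.png

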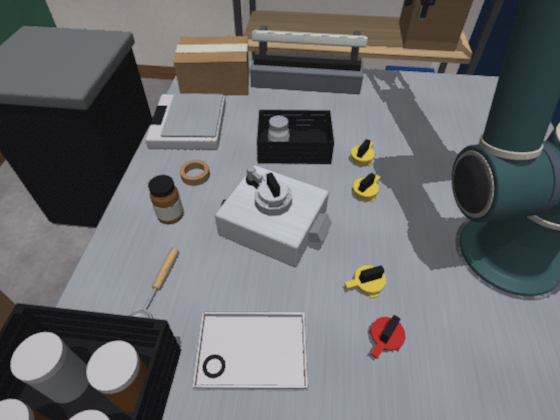

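The top view shows the feeder at (293,221), with the cap's black bar at (293,217) and the plunger at (314,199). The white tray is at (179,223) with its ring at (165,200), and the black basket is at (402,230).

Cap candidates are red (195,319), yellow (239,307), (341,307) and (389,305), and the grey-white one in the feeder's port at (293,218). Only the last sits in the port next to the plunger, so it is the one meant. I'll confirm it in an enlarged crop.

```bash
python3 - <<'E'
import cv2,numpy as np
a=cv2.imread("pics/top0.png")[170:280,240:350];b=cv2.imread("pics/side0.png")[150:265,205:335]
A=cv2.resize(a,(400,400),interpolation=3);B=cv2.resize(b,(400,int(400*115/130)),interpolation=3)
B=cv2.copyMakeBorder(B,0,400-B.shape[0],0,0,0);cv2.imwrite("pics/crop0.png",np.hstack([A,B]))
E
```

```text
(no output)
```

View pics/crop0.png

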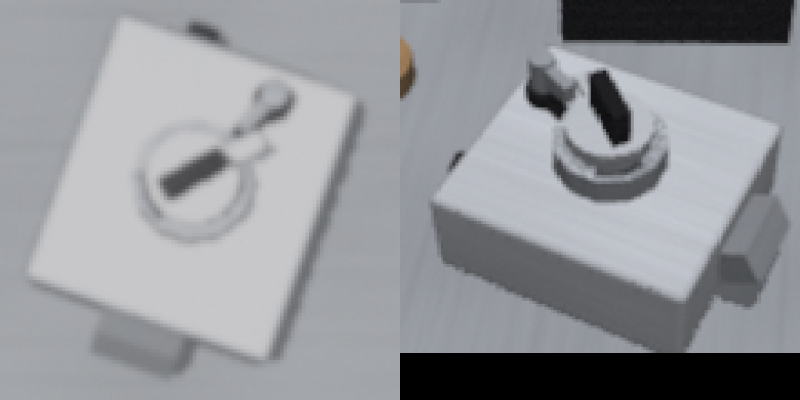

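The crop confirms it: a grey-white cap with a black bar sits in the port, its ear pointing up and right, next to the plunger button at about (315,197) in the top view. Next I'll measure positions.

```bash
python3 - <<'E'
from h import *
a=cv2.imread("pics/top0.png");g=cv2.cvtColor(a,6)
m=np.zeros_like(g);s=(slice(205,232),slice(278,308));m[s]=(g[s]<110)*255
n,l,st,c=cv2.connectedComponentsWithStats(m);i=1+np.argmax(st[1:,4]);r=cv2.minAreaRect(np.argwhere(l==i)[:,::-1].astype(np.float32));print("bar",c[i],st[i],r)
P=ray("top",*c[i],.149);print("bar top",P)
box=cv2.boxPoints(r);e=[ray("top",*q,.149) for q in box]
for k in (0,1):
    d=e[k+1]-e[k];print("edge",np.linalg.norm(d),np.degrees(np.arctan2(d[1],d[0])))
pl=ray("top",315.1,197,.122);print("plunger",pl)
# side bar
b=cv2.imread("pics/side0.png");gb=cv2.cvtColor(b,6);m=np.zeros_like(gb);s=(slice(168,202),slice(262,286));m[s]=(gb[s]<60)*255
n,l,st,c=cv2.connectedComponentsWithStats(m);i=1+np.argmax(st[1:,4]);print("side bar",c[i],st[i],ray("side",*c[i],.138))
print("side plunger", ray("side",205+545/400*130/1*.0+205*0+ (545-400)/400*130,150+65/400*130,.122))
# housing
m=cv2.inRange(g,185,255)
n,l,st,c=cv2.connectedComponentsWithStats(m)
for i in range(1,n):
    if 2500<st[i,4]<9000:
        r=cv2.minAreaRect(np.argwhere(l==i)[:,::-1].astype(np.float32));print(st[i],r)
        for z in (.08,.018):
            bx=[ray("top",*q,z) for q in cv2.boxPoints(r)]
            print(z,np.mean(bx,0).round(4),[(round(float(np.linalg.norm(bx[k+1]-bx[k])),3),round(float(np.degrees(np.arctan2(*(bx[k+1]-bx[k])[1::-1]))),1)) for k in (0,1)])
E
```

```text
bar [292.88172043 217.37634409] [285 212  17  12  93] ((293.06927490234375, 217.24615478515625), (5.209457874298096, 17.98503303527832), 60.2551155090332)
bar top [ 0.53083357 -0.02094398  0.149     ]
edge 0.04341398609081244 -60.18589847070592
edge 0.012622529647585458 -150.84104480016657
plunger [ 0.58517383 -0.07639288  0.122     ]
side bar [272.75       184.87765957] [267 173  13  24 188] [ 0.53489311 -0.01388137  0.138     ]
side plunger [ 0.58756334 -0.06557459  0.122     ]
[ 248  176   89   92 4267] ((292.08013916015625, 220.6280517578125), (68.42972564697266, 75.31989288330078), 19.29004669189453)
0.08 [ 0.533  -0.0199  0.08  ] [(0.193, -18.9), (0.175, -109.8)]
0.018 [ 0.5412 -0.0206  0.018 ] [(0.201, -18.9), (0.183, -109.8)]
[ 152  187   54   75 3106] ((178.1825714111328, 223.93560791015625), (70.94913482666016, 47.82538986206055), 84.61068725585938)
0.08 [0.5253 0.2679 0.08  ] [(0.121, -84.6), (0.181, -173.5)]
0.018 [0.5331 0.2802 0.018 ] [(0.127, -84.6), (0.189, -173.5)]
```

```bash
cat >> h.py <<'E'
from scipy.spatial.transform import Rotation as R
def go(p=None,yaw=None):
    """print state and, for a target, tool-axes shift (shares of 40 mm) and turn (shares of pi)"""
    s=ctrl.state(); q=s["tool_rot"]; r=R.from_quat([q[1],q[2],q[3],q[0]]); M=r.as_matrix()
    print("t",round(s["clock"],2),"pos",s["tool_pos"].round(4),"yaw",round(float(np.degrees(np.arctan2(M[1,0],M[0,0]))),2),"tilt",np.round(M[:2,2],4),"F",s["force"].round(1),"M",s["moment"].round(2),"op",round(float(s["opening"]),3),"gf",round(float(s["grasp_force"]),1),"q6",round(float(s["joint_positions"][5]),2))
    if p is not None: print("shift",(M.T@(np.array(p)-s["tool_pos"])/.04).round(3))
    if yaw is not None:
        y=np.radians(yaw); D=np.array([[np.cos(y),np.sin(y),0],[np.sin(y),-np.cos(y),0],[0,0,-1]]).T
        D=np.array([[np.cos(y),np.sin(y),0],[np.sin(y),-np.cos(y),0],[0,0,-1.]])
        print("turn",(R.from_matrix(M.T@D).as_rotvec()/np.pi).round(4))
E
python3 -c "
from h import *
go([.588,-.0755,.2],119)"
```

```text
t 0.1 pos [ 0.2049 -0.6424  0.1922] yaw 17.69 tilt [-0.0006  0.002 ] F [ 0.8 -0.6 -0.5] M [0.04 0.03 0.  ] op 0.997 gf 0.0 q6 -0.04
shift [ 13.431 -10.591  -0.171]
turn [-5.000e-04 -6.000e-04 -5.628e-01]
```

servo_tool(motion="0.745 -0.59 0 0 0 0 0;0.745 -0.59 0 0 0 0 0;0.745 -0.59 0 0 0 0 0;0.745 -0.59 0 0 0 0 0;0.745 -0.59 0 0 0 0 0;0.745 -0.59 0 0 0 0 0;0.745 -0.59 0 0 0 0 0;0.745 -0.59 0 0 0 0 0;0.745 -0.59 0 0 0 0 0;0.745 -0.59 0 0 0 0 0;0.745 -0.59 0 0 0 0 0;0.745 -0.59 0 0 0 0 0;0.745 -0.59 0 0 0 0 0;0.745 -0.59 0 0 0 0 0;0.745 -0.59 0 0 0 0 0;0.745 -0.59 0 0 0 0 0;0.745 -0.59 0 0 0 0 0;0.745 -0.59 0 0 0 0 0;0 0 0 0 0 0 0")

```text
clock: 2.0
tool_pos: [0.5887, -0.0715, 0.1929]
tool_rot: [-0.001, 0.988, 0.156, 0.0]
force: [-0.0, -0.4, 0.1]
opening: -0.0
grasp_force: 0.0
```

servo_tool(motion="0 0 0 0 0 -0.047 0;0 0 0 0 0 -0.047 0;0 0 0 0 0 -0.047 0;0 0 0 0 0 -0.047 0;0 0 0 0 0 -0.047 0;0 0 0 0 0 -0.047 0;0 0 0 0 0 -0.047 0;0 0 0 0 0 -0.047 0;0 0 0 0 0 -0.047 0;0 0 0 0 0 -0.047 0;0 0 0 0 0 -0.047 0;0 0 0 0 0 -0.047 0;0 0 0 0 0 0 0")

```text
clock: 3.3
tool_pos: [0.5863, -0.076, 0.193]
tool_rot: [-0.0, 0.506, 0.863, -0.0]
force: [-0.4, -1.0, -0.1]
opening: 0.0
grasp_force: 0.0
```

```bash
python3 -c "
from h import *
go([.588,-.0755,.13],119)
a=snap('top','top1');b=snap('side','side1')
A=cv2.imread('pics/top1.png')[150:290,220:360];B=cv2.imread('pics/side1.png')[110:260,200:350]
cv2.imwrite('pics/c1.png',np.hstack([cv2.resize(A,(400,400),interpolation=2),cv2.resize(B,(400,400),interpolation=2)]))
for n in('top','side'): print(proj(n,[.588,-.0755,.122]),proj(n,[.532,-.019,.149]))"
```

```text
t 3.3 pos [ 0.5863 -0.076   0.193 ] yaw 119.21 tilt [-0.0011 -0.0001] F [-0.4 -1.  -0.1] M [0.03 0.   0.02] op 0.0 gf 0.0 q6 -0.68
shift [-0.011  0.045  1.574]
turn [-0.0003 -0.0001  0.0011]
[314.72640649 195.87355415] [292.07125605 216.89796976]
[252.62195283 168.02338106] [274.40031709 179.58356625]
```

View pics/c1.png

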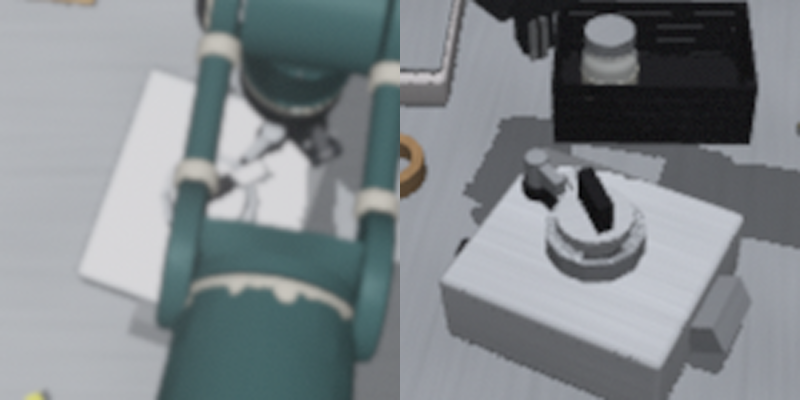

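The side crop shows the plunger top at about (251,169), within 2 px of my prediction of (253,168). The black bar is at about (274,182). The shut fingers are above the plunger, so I'm going down.

servo_tool(motion="0 0.04 0.4 0 0 0 0;0 0 0.4 0 0 0 0;0 0 0.4 0 0 0 0;0 0 0.3 0 0 0 0;0 0 0.1 0 0 0 0;0 0 0.05 0 0 0 0;0 0 0.05 0 0 0 0;0 0 0.05 0 0 0 0;0 0 0.05 0 0 0 0;0 0 0.05 0 0 0 0;0 0 0 0 0 0 0")

```text
clock: 4.5
tool_pos: [0.5884, -0.0745, 0.1194]
tool_rot: [-0.0, 0.506, 0.863, -0.0]
force: [0.0, 0.0, 0.5]
opening: 0.001
grasp_force: 0.0
```

```bash
python3 -c "
from h import *
go([.588,-.0755,.104])"
```

```text
t 4.5 pos [ 0.5884 -0.0745  0.1194] yaw 119.21 tilt [-0.0002  0.    ] F [0.  0.  0.5] M [-0.04  0.06  0.02] op 0.001 gf 0.0 q6 -0.68
shift [-0.017 -0.019  0.385]
```

servo_tool(motion="0 0 0.05 0 0 0 0;0 0 0.05 0 0 0 0;0 0 0 0 0 0 0")

```text
clock: 4.8
tool_pos: [0.5882, -0.0745, 0.1151]
tool_rot: [-0.0, 0.506, 0.863, -0.0]
force: [0.3, -0.6, -0.7]
opening: 0.004
grasp_force: 0.0
```

```bash
python3 -c "
from h import *
b=snap('side','side2');a=snap('top','top2')
B=cv2.imread('pics/side2.png')[120:220,210:310];A=cv2.imread('pics/top2.png')[160:240,270:350]
cv2.imwrite('pics/c2.png',np.hstack([cv2.resize(B,(400,400),interpolation=2),cv2.resize(A,(400,400),interpolation=2)]))
print(proj('side',ctrl.state()['tool_pos']))
go()"
```

```text
[252.52286911 170.43226952]
t 4.9 pos [ 0.5884 -0.0746  0.1154] yaw 119.21 tilt [-0.0002  0.    ] F [ 0.3 -0.2 -0.8] M [-0.04  0.01  0.05] op 0.0 gf 0.0 q6 -0.68
```

View pics/c2.png

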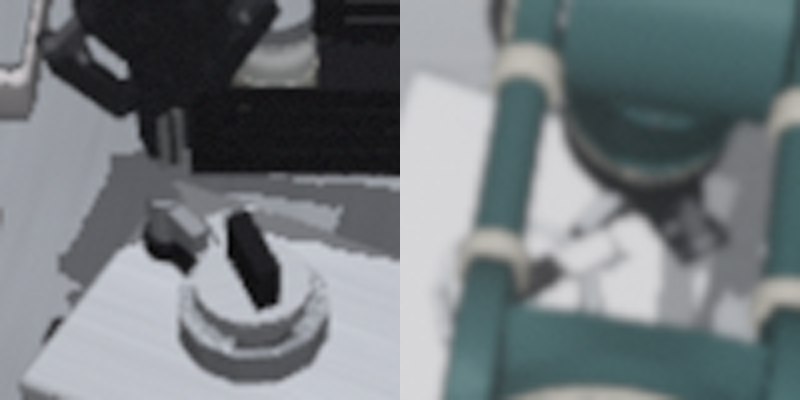

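```bash
python3 -c "
from h import *
p=np.array([.5884,-.0746,.1154])
for dz in(0,.02,.04,.2): print(dz,proj('side',p+[0,0,dz]),proj('top',p+[0,0,dz]))
print(proj('side',[.5863,-.076,.193]))
print(proj('side',[.588,-.075,.122]),proj('side',[.588,-.075,.08]),proj('side',[.588,-.105,.115]))
print(ray('side',253,161.5,.1154))"
```

```text
0 [252.51195763 170.40760207] [314.22336855 196.18141959]
0.02 [252.11709393 163.90579536] [314.64277418 194.75384843]
0.04 [251.70829608 157.17454976] [315.07478774 193.28336245]
0.2 [247.83322895  93.36788121] [319.0623286  179.71058721]
[251.99002678 143.49810931]
[252.58738361 168.17774514] [253.37578249 181.28007087] [254.73861911 161.36423354]
[ 0.59182178 -0.10365458  0.1154    ]
```

```bash
python3 -c "
from h import *
A=cv2.imread('pics/side1.png')[60:200,180:320];B=cv2.imread('pics/side2.png')[60:200,180:320]
cv2.imwrite('pics/c3.png',np.hstack([cv2.resize(x,(400,400),interpolation=2) for x in(A,B)]))
d=cv2.absdiff(cv2.imread('pics/side0.png'),cv2.imread('pics/side2.png')).max(2)
print(d[155:185,240:268])"
```

```text
[[  4   4   2   2   9  56 127 129 128 108  86  79  99 117  89  86  94  63
    5   2   1   2   2   6   3   2   1   3]
 [  3   3   3   4   2  31 101 130 128 105  87  79  99 117  88  84  83  58
    0   2   5   1   3   6   3   1   2   4]
 [  3   2   3  11  25  43  87 131 132 113  89  78  95 113  90  74  50  13
    2   5   2   2   4   2   6   1   3   4]
 [ 24  24  25  41  59  59  80 117 126 119  90  78  95 110  88  70  33   2
    6   5   4   2   3   2   4   2   2   2]
 [ 59  59  59  60  60  58  67  89 102  98  88  79  96 114  92  73  38   0
    2   4   2   7   5   1   2   3   5   1]
 [ 60  58  60  58  59  59  57  68  70  77  76  77  91 108  87  72  36   4
    5   1   3   4   3   5   3   4   3   6]
 [ 59  59  58  59  60  58  59  59  59  67  71  71  72  75  71  63  47  25
    2   3   4   4   3   2   2   4   4   5]
 [ 60  60  60  60  59  58  60  58  59  62  68  64  60  60  59  60  60  40
    1   5   2   3   1   4   2   5   4   2]
 [ 60  61  60  59  58  58  60  59  59  59  60  58  59  59  60  60  60  48
   34  33  33  33  34  33  34  34  32  32]
 [ 59  61  59  60  59  61  60  60  60  61  61  
[... 1710 characters left out ...]
 59  56  65  75  78  58  11   2   2   2   0   3   2   1   2   2   1   1
    1   1   1   2   4   4   3   3   3   2]
 [ 59  63  74  78  50  20   2   4   2   2   3   1   1   1   3   0   1   2
    3   2   2   2   3   2   3   8   8   3]
 [ 60  41  28  30  13   2   1   5   0   2   3   1   2   3   4   3   1   2
    2   2   2   2   3   4   4   7   7   1]
 [ 21  10   4   5   4   4   2   2   5   4   3   4   2   2   1   2   0   2
    3   2   2   2   3   3   3   4   2   5]
 [  2   5   5   4   4   4   2   3   2   3   1   5   4   5   3   2   3   1
    4   2   2   3   4   4   4   2   4   5]
 [  4   4   4   4   5   5   3   3   2   2   2   2   3   2   5   3   2   4
    1   2   3   4   4   3   4   3   2   0]]
```

View pics/c3.png

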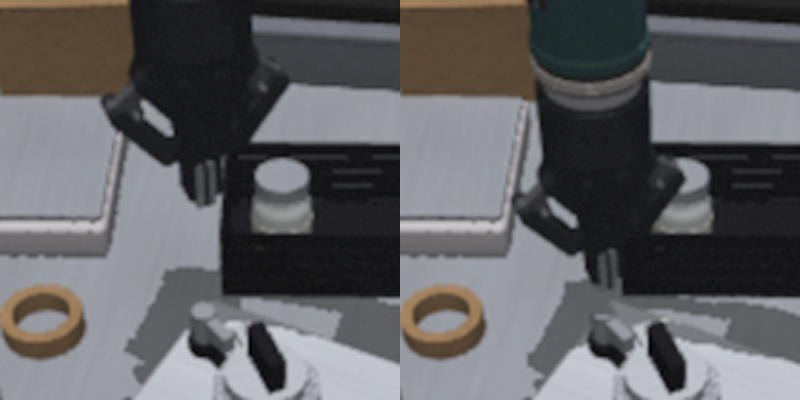

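In the side view the visible fingertips end at about (254,162), while the button is at (250,170). They are still some 20 mm above it with no contact, so I'll go down by feel.

servo_tool(motion="0 0 0.05 0 0 0 0;0 0 0.05 0 0 0 0;0 0 0.05 0 0 0 0;0 0 0 0 0 0 0")

```text
clock: 5.3
tool_pos: [0.5881, -0.0745, 0.1089]
tool_rot: [-0.0, 0.506, 0.863, -0.0]
force: [-0.7, -0.1, 0.6]
opening: 0.005
grasp_force: 0.0
```

servo_tool(motion="0 0 0.05 0 0 0 0;0 0 0.05 0 0 0 0;0 0 0 0 0 0 0")

```text
clock: 5.6
tool_pos: [0.5882, -0.0745, 0.1051]
tool_rot: [-0.0, 0.506, 0.863, -0.0]
force: [0.1, -0.3, 1.0]
opening: 0.005
grasp_force: 0.0
```

servo_tool(motion="0 0 0.05 0 0 0 0;0 0 0.05 0 0 0 0;0 0 0.05 0 0 0 0;0 0 0 0 0 0 0")

```text
clock: 6.0
tool_pos: [0.5881, -0.0745, 0.099]
tool_rot: [-0.0, 0.506, 0.863, -0.0]
force: [-0.4, -0.2, 0.1]
opening: 0.002
grasp_force: 0.0
```

```bash
python3 -c "
from h import *
go([.588,-.0755,.104])
snap('side','side4');snap('top','top4')
B=cv2.imread('pics/side4.png')[130:210,220:300];A=cv2.imread('pics/top4.png')[130:230,260:360]
cv2.imwrite('pics/c4.png',np.hstack([cv2.resize(x,(400,400),interpolation=2) for x in(B,A)]))"
```

```text
t 6.0 pos [ 0.5881 -0.0745  0.099 ] yaw 119.21 tilt [-0.0008  0.0001] F [-0.4 -0.2  0.1] M [ 0.02  0.03 -0.03] op 0.002 gf 0.0 q6 -0.68
shift [-0.02  -0.015 -0.125]
```

View pics/c4.png

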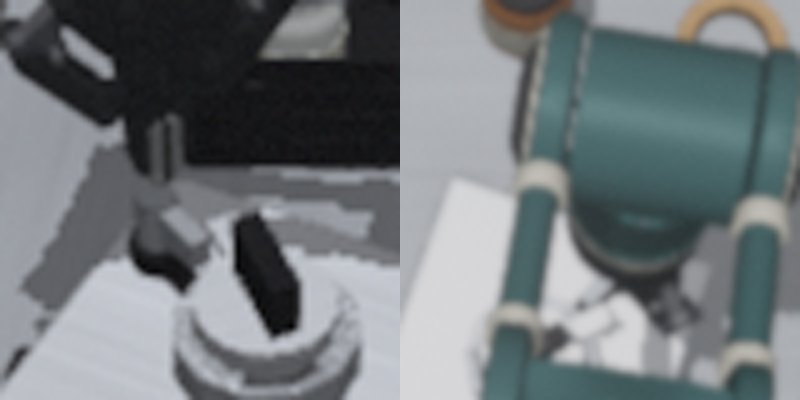

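The fingertips are at about (253,167) and the button top at about (251,169): only a few mm of gap left. I'm continuing down by feel.

servo_tool(motion="0 0 0.05 0 0 0 0;0 0 0.05 0 0 0 0;0 0 0.05 0 0 0 0;0 0 0 0 0 0 0")

```text
clock: 6.5
tool_pos: [0.5881, -0.0745, 0.093]
tool_rot: [-0.0, 0.506, 0.863, -0.0]
force: [0.8, -0.2, 0.0]
opening: 0.001
grasp_force: 0.0
```

servo_tool(motion="0 0 0.05 0 0 0 0;0 0 0.05 0 0 0 0;0 0 0 0 0 0 0")

```text
clock: 6.8
tool_pos: [0.5882, -0.0745, 0.0891]
tool_rot: [-0.0, 0.506, 0.863, -0.0]
force: [0.0, -0.3, 0.0]
opening: 0.003
grasp_force: 0.0
```

```bash
python3 -c "
from h import *
np.set_printoptions(linewidth=200)
for n in('side0','side1','side2','side4'):
    print(n);print(cv2.imread('pics/%s.png'%n,0)[158:182:1,242:262])
for z in (.122,.104): print(z,[proj('side',np.array([.588,-.0755,z])+.01*np.array(d)).round(1) for d in((0,0,0),(0,1,0),(0,-1,0),(1,0,0),(-1,0,0))])
print(proj('side',[0,0,0]),proj('top',[.2,.2,0]))"
```

```text
side0
[[150 150 150 149 149 150 148 149 149 151 150 149 149 150 125  68  24  22  21  20]
 [150 150 149 149 150 150 149 150 151 151 150 149 149 151 126  70  18  21  18  23]
 [151 150 148 149 150 151 149 151 152 152 150 148 149 151 125  68  22  21  23  22]
 [151 150 149 149 150 149 149 151 152 151 150 150 150 150 141  97  26  21  20  22]
 [151 150 150 150 151 149 150 152 152 151 150 151 151 151 152 113  31  24  19  21]
 [152 151 150 150 152 150 151 152 152 150 149 151 151 152 152 126  90  90  88  90]
 [151 150 151 152 150 151 152 152 152 151 145 143 149 149 150 145 136 136 137 137]
 [152 152 151 152 151 151 150 151 153 152 150 164 177 175 164 153 148 148 151 152]
 [152 152 152 152 151 151 149 151 153 153 156 172 192 197 188 180 173 161 152 149]
 [153 152 152 152 150 149 151 152 152 152 153 157 175 192 198 199 196 187 180 172]
 [151 151 152 153 148 149 152 153 153 154 154 153 157 182 199 198 199 198 198 195]
 [153 151 152 153 138 140 154 153 154 154 155 155 142 159 191 200 199 200 200 198]
 [153 152 153 153 127 115 141 152 154 154 153 145 123 141 183 199 199 199 199 198]
 [153 153 154 1
[... 6495 characters left out ...]
00  57  57  74  80  83  81  75  71  69  83 116 144 153 152 145 117]
 [ 99 111 119  91  39  50  71  80  84  82  76  70  69  72  85 116 134 129 109  98]
 [109 119 120  92  38  39  56  71  79  83  74  65  69  71  72  83  97  91  80 100]
 [118 120 121  95  45  25  35  47  60  64  56  48  55  66  70  69  76  84  84 100]
 [120 120 148 137  68  23  25  30  31  31  29  26  30  48  63  69  78  82  82  99]]
0.122 [array([252.6, 168. ]), array([251.9, 171.1]), array([253.3, 165. ]), array([248.2, 167.7]), array([257. , 168.4])]
0.104 [array([253. , 173.8]), array([252.3, 176.9]), array([253.6, 170.7]), array([248.6, 173.4]), array([257.3, 174.1])]
[509.57707287 252.43300419] [207.1519013  352.43784339]
```

```bash
python3 -c "
from h import *
np.set_printoptions(linewidth=200)
snap('side','side5');go()
print(cv2.imread('pics/side5.png',0)[158:182:1,242:262])
B=cv2.imread('pics/side5.png')[60:200,180:320]
A=cv2.imread('pics/side0.png')[140:300,400:560]
cv2.imwrite('pics/c5.png',np.hstack([cv2.resize(x,(400,400),interpolation=2) for x in(B,A)]))"
```

```text
t 6.85 pos [ 0.5883 -0.0746  0.0892] yaw 119.21 tilt [-0.0005  0.0001] F [-0.7 -0.1  0.4] M [-0.01  0.04  0.  ] op -0.008 gf 0.0 q6 -0.68
[[ 98 128 116  66  25  23  24  27  53  74  61  44  69  72  48  25  24  21  19  20]
 [111 126 103  57  27  26  25  33  68  80  60  40  63  74  53  23  25  21  18  17]
 [ 94  93  78  44  24  25  26  37  64  76  60  35  62  76  57  26  21  20  19  21]
 [ 94  93  82  52  26  27  25  38  63  75  63  39  61  78  57  25  26  22  22  21]
 [ 94  93  84  58  24  23  24  33  61  76  64  42  62  76  58  25  23  21  20  20]
 [ 94  94  90  65  24  24  26  32  59  76  64  42  60  78  57  25  31  48  58  58]
 [ 93  94  93  75  39  25  27  34  59  75  64  38  59  77  60  28  50  76  85  86]
 [ 95  94  94  89  63  25  28  31  59  74  64  39  60  77  61  44  71  91  94  96]
 [ 95  94  93  95  75  38  24  24  58  76  69  45  58  76  82  93 103 103  97  94]
 [ 94  94  95  95  86  65  38  25  60  77  70  48  55  78  98 118 122 117 112 108]
 [ 94  94  95  95  93  86  72  62  70  80  74  50  50  75  98 116 123 121 122 121]
 [ 94  95  96  96  88  90  91  88  84  80  78  61
[... 330 characters left out ...]
33 153 153 151 142 132 124 124 133]
 [ 95  97  96  98  95  77  68  71  73  71  83 118 144 153 153 151 146 135 121 152]
 [ 95  96  98 101  86  68  70  73  78  77  74  85 117 143 154 153 154 148 130 144]
 [ 96  97 105 103  73  54  71  78  82  82  76  71  83 116 144 153 152 152 145 131]
 [ 95 102 113  99  57  51  74  80  83  81  75  71  68  83 116 144 153 154 144 118]
 [ 99 111 118  91  36  45  68  80  83  81  75  70  71  70  85 116 134 128 109  97]
 [109 119 120  92  35  32  53  70  81  82  74  66  70  71  72  83  96  90  79  98]
 [117 121 122  97  43  30  35  49  60  65  57  48  55  66  71  68  77  84  84 100]
 [120 120 121  98  51  22  24  30  30  32  31  27  30  49  62  69  77  83  83 100]]
```

View pics/c5.png

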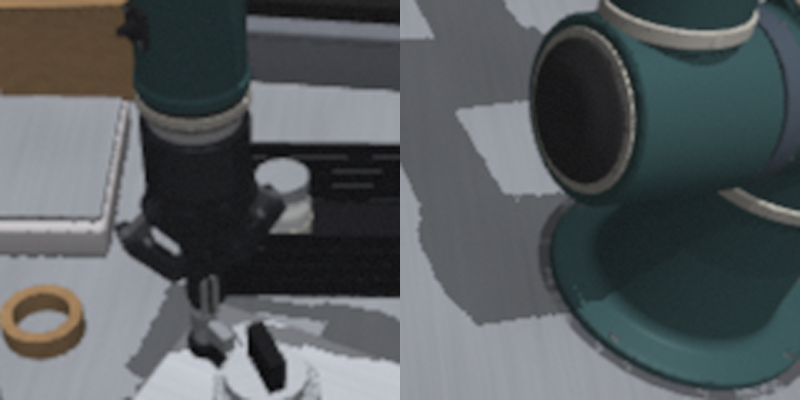

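The shut fingertips are now right in front of and above the button disc, with their tips at about (253,169). Contact is close, so I'm going on in small steps.

servo_tool(motion="0 0 0.05 0 0 0 0;0 0 0.05 0 0 0 0;0 0 0 0 0 0 0")

```text
clock: 7.15
tool_pos: [0.5882, -0.0745, 0.0851]
tool_rot: [-0.0, 0.506, 0.863, -0.0]
force: [0.7, -0.1, 0.0]
opening: -0.001
grasp_force: 0.0
```

servo_tool(motion="0 0 0.05 0 0 0 0;0 0 0.05 0 0 0 0")

```text
clock: 7.35
tool_pos: [0.5887, -0.0746, 0.0821]
tool_rot: [0.0, 0.506, 0.863, 0.0]
force: [-2.7, -0.2, 4.7]
opening: 0.0
grasp_force: 2.4
```

servo_tool(motion="0 0 0.025 0 0 0 0;0 0 0.025 0 0 0 0")

```text
clock: 7.55
tool_pos: [0.5887, -0.0746, 0.0799]
tool_rot: [0.0, 0.506, 0.863, 0.0]
force: [-0.7, -0.6, 5.0]
opening: 0.005
grasp_force: 2.3
```

```bash
python3 -c "
from h import *
np.set_printoptions(linewidth=200)
snap('side','side6');go()
print(cv2.imread('pics/side6.png',0)[158:182:1,242:262])"
```

```text
t 7.6 pos [ 0.5887 -0.0746  0.0797] yaw 119.21 tilt [ 0.0005 -0.0001] F [-0.6  0.   4.1] M [0.05 0.14 0.01] op -0.002 gf 2.2 q6 -0.68
[[ 29  29  28  24  25  24  25  23  25  25  25  28  25  25  26  26  24  21  21  13]
 [ 29  28  27  27  24  26  24  28  26  26  28  51  57  43  32  28  24  18  19  19]
 [ 28  40  47  39  27  26  25  27  29  51  51  56  74  67  44  24  23  19  18  22]
 [ 47  67  70  47  26  25  24  31  55  74  60  44  70  74  48  25  23  23  21  22]
 [ 81  88  78  46  27  23  25  33  66  79  60  41  63  69  48  25  22  20  20  21]
 [ 95  93  78  46  27  26  26  37  64  76  61  37  60  75  53  24  39  52  58  59]
 [ 94  95  82  52  25  24  24  37  63  76  62  40  62  77  57  28  47  75  86  87]
 [ 95  94  86  59  25  27  25  34  61  74  64  43  62  75  57  25  48  79  94  96]
 [ 94  94  91  65  24  26  25  31  61  75  64  41  60  77  58  26  52  85  97  95]
 [ 96  96  95  76  41  25  26  33  59  76  65  38  60  77  58  26  66 102 113 108]
 [ 94  94  95  89  67  39  22  30  57  74  64  38  60  77  58  48  91 117 123 121]
 [ 95  94  96  95  79  46  25  24  58  75  68  45  59
[... 326 characters left out ...]
78  86 117 133 127 123 122 122 134]
 [ 95  96  96 100  95  79  70  71  73  79 109 129 130 142 150 139 127 123 118 153]
 [ 95  95  99 101  88  68  68  70  72  78 104 133 149 154 153 150 139 129 116 141]
 [ 95  97 104 104  73  53  68  72  73  76  77  94 128 149 153 153 151 142 124 117]
 [ 96 101 113  99  58  53  68  75  76  76  76  70  91 127 148 153 152 151 141 118]
 [ 99 111 119  92  35  44  64  76  81  78  76  71  70  92 121 144 153 153 143 134]
 [108 118 121  91  36  32  49  67  80  83  73  69  73  73  84 116 144 145 120 122]
 [117 122 122  97  45  26  34  47  59  64  57  57  67  72  70  83 109 113  93 100]
 [120 121 121  99  53  21  27  27  30  33  31  35  51  65  69  70  78  84  83 100]]
```

The plunger gives at about 5 N: the bar's image has moved down 2–3 px. The reported TCP height is therefore about 39 mm below the true tip height. I'll press on to the stop.

servo_tool(motion="0 0 0.05 0 0 0 0;0 0 0.05 0 0 0 0;0 0 0.05 0 0 0 0;0 0 0.05 0 0 0 0")

```text
clock: 8.0
tool_pos: [0.5887, -0.0746, 0.0715]
tool_rot: [0.0, 0.506, 0.863, 0.0]
force: [-1.0, -0.1, 5.2]
opening: 0.001
grasp_force: 2.5
```

servo_tool(motion="0 0 0.05 0 0 0 0;0 0 0.025 0 0 0 0")

```text
clock: 8.2
tool_pos: [0.5886, -0.0746, 0.0683]
tool_rot: [0.0, 0.506, 0.863, 0.0]
force: [-0.7, -0.5, 3.8]
opening: -0.002
grasp_force: 2.3
```

servo_tool(motion="0 0 0.025 0 0 0 0;0 0 0.025 0 0 0 0")

```text
clock: 8.4
tool_pos: [0.5887, -0.0746, 0.0665]
tool_rot: [0.0, 0.506, 0.863, 0.0]
force: [-1.2, -0.4, 4.4]
opening: -0.001
grasp_force: 2.3
```

servo_tool(motion="0 0 0.02 0 0 0 0;0 0 0 0 0 0 0")

```text
clock: 8.6
tool_pos: [0.5887, -0.0746, 0.0662]
tool_rot: [0.0, 0.506, 0.863, 0.0]
force: [-2.0, 0.4, 7.2]
opening: 0.0
grasp_force: 3.5
```

servo_tool(motion="0 0 0.015 0 0 0 0;0 0 0 0 0 0 0")

```text
clock: 8.8
tool_pos: [0.5887, -0.0746, 0.0661]
tool_rot: [0.0, 0.506, 0.863, 0.0]
force: [-2.9, 0.7, 10.3]
opening: 0.002
grasp_force: 4.9
```

The plunger is on its stop: travel is about 18 mm and the force is rising. Now I'll lift, move above the cap and half open.

servo_tool(motion="0 0 -0.25 0 0 0 0;0 0 -0.5 0 0 0 0;0 0 -0.8 0 0 0 0;0 0 -0.6 0 0 0 0;0.4 -0.12 0 0 0 0 0.5;0.5 -0.14 0 0 0 0 0.5;0.5 -0.15 0 0 0 0 0.5;0.5 -0.15 0 0 0 0 0.5;0 0 0 0 0 0 0.5;0 0 0 0 0 0 0.5;0 0 0 0 0 0 0.5")

```text
clock: 9.9
tool_pos: [0.5319, -0.0194, 0.1506]
tool_rot: [-0.0, 0.506, 0.863, -0.0]
force: [0.2, 0.2, 0.9]
opening: 0.495
grasp_force: 0.0
```

```bash
python3 -c "
from h import *
snap('side','side7')
go([.532,-.019,.152],119.2)
B=cv2.imread('pics/side7.png')[100:220,200:340]
cv2.imwrite('pics/c7.png',cv2.resize(B,(700,600),interpolation=2))
print(proj('side',[.532,-.019,.19]))
b=cv2.imread('pics/side7.png',0)
m=np.zeros_like(b);s=(slice(168,202),slice(262,286));m[s]=(b[s]<60)*255
n,l,st,c=cv2.connectedComponentsWithStats(m);i=1+np.argmax(st[1:,4]);print('side bar',c[i],st[i])"
```

```text
t 9.95 pos [ 0.5321 -0.0195  0.1507] yaw 119.2 tilt [-0.0002 -0.0001] F [0.4 0.5 0.6] M [-0.02  0.01  0.  ] op 0.498 gf 0.0 q6 -0.59
shift [ 0.012  0.004 -0.032]
turn [-0.0001  0.     -0.    ]
[274.36560129 165.24470593]
side bar [272.775 184.515] [267 173  13  24 200]
```

View pics/c7.png

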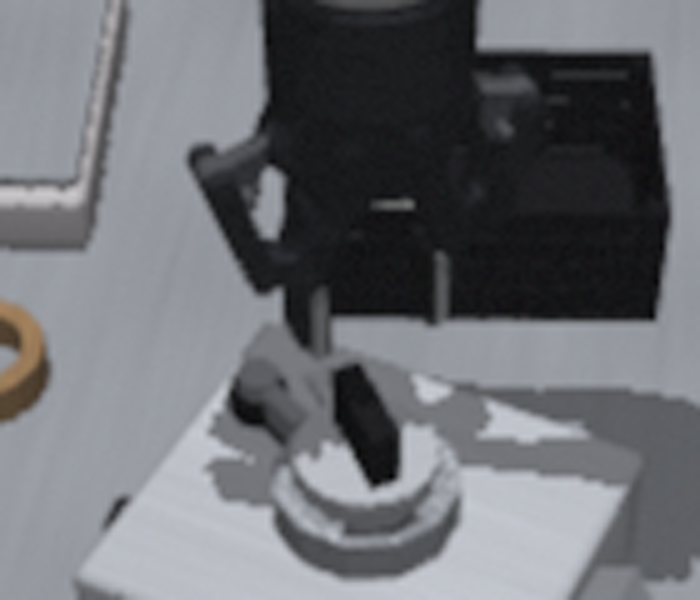

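In the side view the plunger is down (around (253,178)), and the open fingertips at about (264,171) and (287,164) straddle the black bar at (273,184). I'm going down to grip.

servo_tool(motion="0 0.03 0.4 0 0 0 0.5;0 0 0.4 0 0 0 0.5;0 0 0.4 0 0 0 0.5;0 0 0.2 0 0 0 0.5;0 0 0.1 0 0 0 0.5;0 0 0.05 0 0 0 0.5;0 0 0 0 0 0 0.5")

```text
clock: 10.65
tool_pos: [0.5333, -0.0187, 0.0894]
tool_rot: [0.0, 0.506, 0.863, 0.0]
force: [0.8, -0.2, -0.8]
opening: 0.499
grasp_force: 0.0
```

servo_tool(motion="0 0 0 0 0 0 0.3;0 0 0 0 0 0 0.25;0 0 0 0 0 0 0.15;0 0 0 0 0 0 0.1;0 0 0 0 0 0 0;0 0 0 0 0 0 0;0 0 0 0 0 0 0", grip_force=25)

```text
clock: 11.35
tool_pos: [0.5336, -0.0185, 0.0897]
tool_rot: [0.001, 0.506, 0.863, 0.0]
force: [1.3, 1.2, 3.7]
opening: 0.155
grasp_force: 24.8
```

```bash
python3 -c "
from h import *
go()"
```

```text
t 11.35 pos [ 0.5336 -0.0185  0.0897] yaw 119.21 tilt [0.0015 0.0001] F [1.3 1.2 3.7] M [ 0.17 -0.24  0.01] op 0.155 gf 24.8 q6 -0.59
```

servo_tool(motion="0 0 0 0 0 0 0;0 0 0 0 0 0 0;0 0 0.02 0 0 0 0;0 0 0.02 0 0 0 0;0 0 0 0 0 0 0", grip_force=60)

```text
clock: 11.85
tool_pos: [0.5335, -0.0185, 0.0878]
tool_rot: [0.001, 0.506, 0.863, 0.0]
force: [2.0, 3.0, 4.3]
opening: 0.15
grasp_force: 64.2
```

servo_tool(motion="0 0 0.025 0 0 0 0;0 0 0.025 0 0 0 0;0 0 0 0 0 0 0")

```text
clock: 12.15
tool_pos: [0.5335, -0.0185, 0.0859]
tool_rot: [0.001, 0.506, 0.863, 0.0]
force: [2.5, 2.8, 5.3]
opening: 0.146
grasp_force: 64.4
```

servo_tool(motion="0 0 0.025 0 0 0 0;0 0 0 0 0 0 0")

```text
clock: 12.35
tool_pos: [0.5335, -0.0185, 0.0851]
tool_rot: [0.001, 0.506, 0.863, 0.0]
force: [1.3, 1.2, 6.9]
opening: 0.148
grasp_force: 64.5
```

servo_tool(motion="0 0 0.025 0 0 0 0;0 0 0 0 0 0 0")

```text
clock: 12.55
tool_pos: [0.5335, -0.0185, 0.0842]
tool_rot: [0.001, 0.506, 0.863, 0.0]
force: [2.1, 0.9, 6.8]
opening: 0.146
grasp_force: 64.6
```

servo_tool(motion="0 0 0.025 0 0 0 0;0 0 0 0 0 0 0")

```text
clock: 12.75
tool_pos: [0.5336, -0.0185, 0.0833]
tool_rot: [0.001, 0.506, 0.863, 0.0]
force: [1.9, 1.8, 7.2]
opening: 0.149
grasp_force: 64.8
```

servo_tool(motion="0 0 0.025 0 0 0 0;0 0 0 0 0 0 0")

```text
clock: 12.95
tool_pos: [0.5336, -0.0185, 0.0828]
tool_rot: [0.001, 0.506, 0.863, 0.0]
force: [1.6, 2.9, 10.3]
opening: 0.147
grasp_force: 64.9
```

servo_tool(motion="0 0 0.025 0 0 0 0;0 0 0 0 0 0 0")

```text
clock: 13.15
tool_pos: [0.5337, -0.0185, 0.0827]
tool_rot: [0.001, 0.506, 0.863, 0.0]
force: [-0.8, 3.2, 14.9]
opening: 0.148
grasp_force: 65.7
```

servo_tool(motion="0 0 0.02 0 0 0 0;0 0 0 0 0 0 0")

```text
clock: 13.35
tool_pos: [0.5338, -0.0184, 0.0826]
tool_rot: [0.001, 0.506, 0.863, 0.0]
force: [-2.8, 3.0, 19.5]
opening: 0.146
grasp_force: 66.2
```

The seat is found at z ≈ 0.0827. I'll ease off slightly and start the turn.

servo_tool(motion="0 0 -0.04 0 0 0 0;0 0 -0.01 0 0 0 0;0 0 0 0 0 -0.015 0;0 0 0 0 0 -0.015 0;0 0 0 0 0 -0.015 0;0 0 0 0 0 -0.015 0")

```text
clock: 13.95
tool_pos: [0.5329, -0.0188, 0.0827]
tool_rot: [0.0, 0.422, 0.907, -0.0]
force: [-0.9, 1.3, 9.4]
opening: 0.15
grasp_force: 65.0
```

```bash
python3 -c "
from h import *
go()"
```

```text
t 13.95 pos [ 0.5329 -0.0188  0.0827] yaw 130.12 tilt [-0.     -0.0004] F [-0.9  1.3  9.4] M [ 0.16  0.21 -0.06] op 0.15 gf 65.0 q6 -0.78
```

servo_tool(motion="0 0 0 0 0 -0.025 0;0 0 0 0 0 -0.025 0;0 0 0 0 0 -0.025 0;0 0 0 0 0 -0.025 0;0 0 0 0 0 -0.025 0;0 0 0 0 0 -0.025 0;0 0 0 0 0 -0.025 0;0 0 0 0 0 -0.025 0;0 0 0 0 0 -0.025 0;0 0 0 0 0 -0.025 0;0 0 0 0 0 0 0")

```text
clock: 15.05
tool_pos: [0.5328, -0.0197, 0.0827]
tool_rot: [-0.0, 0.042, 0.999, -0.001]
force: [-0.6, -2.0, 9.5]
opening: 0.152
grasp_force: 65.0
```

```bash
python3 -c "
from h import *
go()"
```

```text
t 15.05 pos [ 0.5328 -0.0197  0.0827] yaw 175.14 tilt [-0.0002 -0.0019] F [-0.6 -2.   9.5] M [-0.3   0.14  0.05] op 0.152 gf 65.0 q6 -1.57
```

servo_tool(motion="0 0 0 0 0 -0.02 0;0 0 0 0 0 -0.02 0;0 0 0 0 0 -0.02 0;0 0 0 0 0 -0.02 0;0 0 0 0 0 -0.02 0;0 0 0 0 0 -0.02 0;0 0 0 0 0 -0.015 0;0 0 0 0 0 -0.01 0;0 0 0 0 0 0 0")

```text
clock: 15.95
tool_pos: [0.5331, -0.0197, 0.0827]
tool_rot: [0.0, -0.184, 0.983, -0.001]
force: [-0.3, -0.9, 10.0]
opening: 0.147
grasp_force: 64.9
```

```bash
python3 -c "
from h import *
go()"
```

```text
t 15.95 pos [ 0.5331 -0.0197  0.0827] yaw -158.82 tilt [ 0.0004 -0.002 ] F [-0.3 -0.9 10. ] M [-0.4  -0.03  0.03] op 0.147 gf 64.9 q6 -2.02
```

servo_tool(motion="0 0 0 0 0 -0.01 0;0 0 0 0 0 -0.01 0;0 0 -0.05 0 0 0 0;0 0 -0.05 0 0 0 0;0 0 -0.05 0 0 0 0;0 0 -0.05 0 0 0 0;0 0 0 0 0 0 0")

```text
clock: 16.65
tool_pos: [0.5329, -0.0195, 0.0898]
tool_rot: [-0.0, -0.214, 0.977, -0.001]
force: [1.3, -3.1, 3.2]
opening: 0.149
grasp_force: 64.0
```

```bash
python3 -c "
from h import *
go()"
```

```text
t 16.65 pos [ 0.5329 -0.0195  0.0898] yaw -155.27 tilt [ 0.0002 -0.0016] F [ 1.3 -3.1  3.2] M [-0.75 -0.46  0.01] op 0.149 gf 64.0 q6 -2.08
```

servo_tool(motion="0 0 -0.04 0 0 0 0;0 0 -0.04 0 0 0 0;0 0 0 0 0 0 0")

```text
clock: 16.95
tool_pos: [0.5323, -0.0185, 0.0925]
tool_rot: [-0.001, -0.214, 0.977, 0.0]
force: [2.4, -2.1, 2.6]
opening: 0.145
grasp_force: 63.8
```

servo_tool(motion="0 0 -0.04 0 0 0 0;0 0 -0.04 0 0 0 0;0 0 0 0 0 0 0")

```text
clock: 17.25
tool_pos: [0.532, -0.0183, 0.0951]
tool_rot: [-0.001, -0.214, 0.977, 0.0]
force: [1.6, -1.8, -2.8]
opening: 0.144
grasp_force: 63.1
```

The cap is free: it is above locked height and only its weight hangs on the wrist. Now I'll lift it.

servo_tool(motion="0 0 -0.1 0 0 0 0;0 0 -0.15 0 0 0 0;0 0 -0.25 0 0 0 0;0 0 -0.3 0 0 0 0;0 0 -0.4 0 0 0 0;0 0 -0.4 0 0 0 0;0 0 -0.2 0 0 0 0;0 0 0 0 0 0 0")

```text
clock: 18.05
tool_pos: [0.5342, -0.0186, 0.1705]
tool_rot: [0.002, -0.214, 0.977, -0.0]
force: [-0.4, -0.6, -2.6]
opening: 0.151
grasp_force: 63.3
```

```bash
python3 -c "
from h import *
go([.488,.275,.165])
snap('side','side8')
m=cv2.imread('pics/top0.png',0)
# tray outline from side: gasket & check tray centre via side ray of white region
s=cv2.imread('pics/side0.png',0);w=cv2.inRange(s,175,255);n,l,st,c=cv2.connectedComponentsWithStats(w)
for i in range(1,n):
    if st[i,4]>4000 and st[i,1]>300:
        r=cv2.minAreaRect(np.argwhere(l==i)[:,::-1].astype(np.float32));print(st[i],c[i],ray('side',*r[0],.01))
"
```

```text
t 18.05 pos [ 0.5342 -0.0186  0.1705] yaw -155.29 tilt [ 0.0039 -0.0001] F [-0.4 -0.6 -2.6] M [-0.05 -0.05 -0.03] op 0.151 gf 63.3 q6 -2.08
shift [-2.017  7.151  0.133]
[ 196  317  111   70 6564] [254.36045094 350.97303473] [0.53842975 0.29170841 0.01      ]
```

servo_tool(motion="-0.1 0.35 0 0 0 0 0;-0.2 0.7 0 0 0 0 0;-0.2 0.7 0 0 0 0 0;-0.2 0.7 0 0 0 0 0;-0.2 0.7 0 0 0 0 0;-0.2 0.7 0 0 0 0 0;-0.2 0.7 0 0 0 0 0;-0.2 0.7 0 0 0 0 0;-0.2 0.7 0 0 0 0 0;-0.2 0.7 0 0 0 0 0;-0.18 0.58 0 0 0 0 0;-0.1 0 0 0 0 0 0;0 0 0 0 0 0 0")

```text
clock: 19.4
tool_pos: [0.4903, 0.2812, 0.1669]
tool_rot: [-0.001, -0.215, 0.977, -0.0]
force: [-0.7, 0.3, -2.8]
opening: 0.15
grasp_force: 63.3
```

```bash
python3 -c "
from h import *
go([.489,.279,.012])
snap('side','side9')
B=cv2.imread('pics/side9.png')[200:400,150:350]
cv2.imwrite('pics/c9.png',cv2.resize(B,(600,600),interpolation=2))
print(proj('side',[.489,.279,.17]),proj('side',[.489,.279,.004]))"
```

```text
t 19.4 pos [0.4903 0.2812 0.1669] yaw -155.18 tilt [-0.0017 -0.0011] F [-0.7  0.3 -2.8] M [-0.01  0.04 -0.  ] op 0.15 gf 63.3 q6 -1.53
shift [ 0.044 -0.036  3.874]
[278.95205595 308.79346   ] [278.32780631 349.08313344]
```

servo_tool(motion="0 0 0.3 0 0 0 0;0 0 0.5 0 0 0 0;0 0 0.6 0 0 0 0;0 0 0.6 0 0 0 0;0 0 0.6 0 0 0 0;0 0 0.5 0 0 0 0;0 0 0.3 0 0 0 0;0 0 0.1 0 0 0 0;0 0 0 0 0 0 0")

```text
clock: 20.35
tool_pos: [0.4909, 0.28, 0.0275]
tool_rot: [-0.001, -0.214, 0.977, -0.0]
force: [-0.5, -0.4, -2.8]
opening: 0.152
grasp_force: 63.2
```

```bash
python3 -c "
from h import *
go([.489,.279,.002])
snap('side','side10')
B=cv2.imread('pics/side10.png')[240:400,180:340]
cv2.imwrite('pics/c10.png',cv2.resize(B,(600,600),interpolation=2))"
```

```text
t 20.35 pos [0.4909 0.28   0.0275] yaw -155.33 tilt [-0.001  -0.0005] F [-0.5 -0.4 -2.8] M [0.04 0.02 0.01] op 0.152 gf 63.2 q6 -1.53
shift [ 0.053 -0.003  0.638]
```

View pics/c10.png

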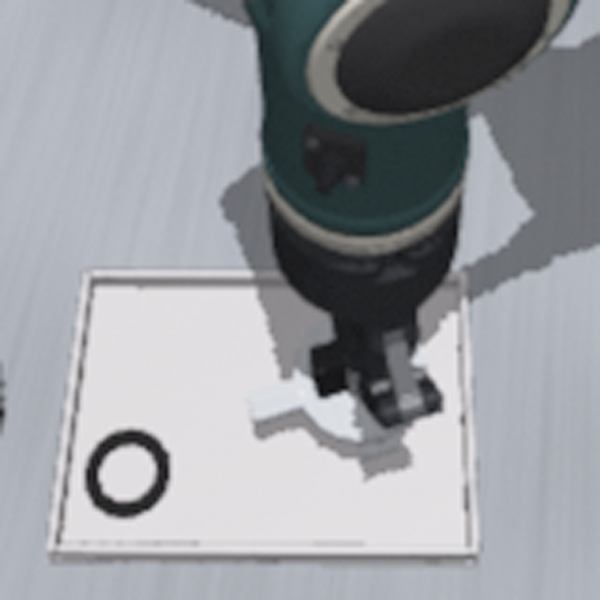

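The cap hangs in the empty half of the tray, its axis at about (277,345) and its ear pointing towards the ring but clear of it. I'm lowering it gently.

servo_tool(motion="0 0 0.15 0 0 0 0;0 0 0.15 0 0 0 0;0 0 0.15 0 0 0 0;0 0 0.05 0 0 0 0;0 0 0 0 0 0 0")

```text
clock: 20.9
tool_pos: [0.4906, 0.2804, 0.0074]
tool_rot: [-0.001, -0.214, 0.977, -0.0]
force: [0.0, -0.5, -2.8]
opening: 0.15
grasp_force: 63.3
```

servo_tool(motion="0 0 0.03 0 0 0 0;0 0 0.03 0 0 0 0;0 0 0 0 0 0 0")

```text
clock: 21.2
tool_pos: [0.4912, 0.2806, 0.0057]
tool_rot: [-0.0, -0.214, 0.977, 0.0]
force: [-0.7, -0.6, -3.4]
opening: 0.146
grasp_force: 63.3
```

servo_tool(motion="0 0 0.025 0 0 0 0;0 0 0 0 0 0 0")

```text
clock: 21.4
tool_pos: [0.4912, 0.2806, 0.0046]
tool_rot: [-0.0, -0.214, 0.977, 0.0]
force: [0.3, -0.8, -2.4]
opening: 0.148
grasp_force: 63.3
```

servo_tool(motion="0 0 0.025 0 0 0 0;0 0 0 0 0 0 0")

```text
clock: 21.6
tool_pos: [0.4911, 0.2805, 0.0036]
tool_rot: [-0.0, -0.214, 0.977, -0.0]
force: [0.2, -0.4, -2.6]
opening: 0.149
grasp_force: 63.2
```

servo_tool(motion="0 0 0.025 0 0 0 0;0 0 0 0 0 0 0")

```text
clock: 21.8
tool_pos: [0.491, 0.2805, 0.0025]
tool_rot: [-0.0, -0.214, 0.977, -0.0]
force: [0.5, -0.4, -1.8]
opening: 0.149
grasp_force: 63.3
```

servo_tool(motion="0 0 0.025 0 0 0 0;0 0 0 0 0 0 0")

```text
clock: 22.0
tool_pos: [0.4913, 0.2807, 0.0022]
tool_rot: [0.0, -0.214, 0.977, 0.0]
force: [-1.7, -0.2, 1.8]
opening: 0.15
grasp_force: 63.7
```

It has touched down. I'll release and retreat.

servo_tool(motion="0 0 0 0 0 0 0.18;0 0 0 0 0 0 0.25;0 0 0 0 0 0 0.35;0 0 0 0 0 0 0.5;0 0 0 0 0 0 0.5;0 0 0 0 0 0 0.5;0 0 -0.1 0 0 0 0.5;0 0 -0.3 0 0 0 0.5;0 0 -0.6 0 0 0 0.5;0 0 -0.8 0 0 0 0.5;0 0 -0.8 0 0 0 0.5;0 0 -0.8 0 0 0 0.5;0 0 -0.6 0 0 0 0.5;0 0 0 0 0 0 0.5;0 0 0 0 0 0 0.5", grip_force=20)

```text
clock: 23.5
tool_pos: [0.4917, 0.2809, 0.163]
tool_rot: [0.001, -0.214, 0.977, 0.0]
force: [0.4, 0.1, -0.8]
opening: 0.501
grasp_force: 0.0
```

```bash
python3 -c "
from h import *
go()
snap('side','side11')
b=cv2.imread('pics/side11.png',0);m=np.zeros_like(b);s=(slice(325,380),slice(245,302));m[s]=(b[s]<50)*255
n,l,st,c=cv2.connectedComponentsWithStats(m)
for i in range(1,n):
    if st[i,4]>30: print(st[i],c[i],ray('side',*c[i],.046))
print(b[300:385:5,230:305:5])
print(proj('side',[.491,.281,.061]),proj('side',[.491,.281,.03]))"
```

```text
t 23.5 pos [0.4917 0.2809 0.163 ] yaw -155.29 tilt [0.0021 0.0011] F [ 0.4  0.1 -0.8] M [ 0.01  0.   -0.04] op 0.501 gf 0.0 q6 -1.53
[264 333  25  18 296] [275.75675676 341.55067568] [0.49353498 0.28194116 0.046     ]
[[178 177 176 108 108 107 105 106 104  36  34  61 166 121  50]
 [181 179 176 165 107 106 106 106 105  40  38  52 137 144  51]
 [177 179 177 177 109 106 107 108 106  75  26  49  57  54  41]
 [119 120 120 120 101 101 101 101 102  87  32  25  30  81 117]
 [218 218 218 218 163 134 134 134 135 135 124 135 218 219 218]
 [218 217 218 217 218 135 134 134 135 134 134 186 218 218 218]
 [218 217 218 218 218 218 133 135 131 132 131 217 219 218 218]
 [217 217 217 218 217 218 218 200 132  69  26  39 216 219 219]
 [218 218 218 218 218 219 213  44  45  27  29  23 215 219 219]
 [218 218 218 217 218 219 215  40  25  19  18  46 218 219 219]
 [218 218 218 219 215 216 215  22  93 134 204 216 217 219 218]
 [217 218 218 218 216 190 120 216 216 218 219 219 190 219 219]
 [217 218 219 218 188 219 219 131 216 219 215 168 219 219 219]
 [218 218 219 218 218 219 219 218 188 171 205 184 219 219 219]
 [219 219 218 219 218 219 219 218 219 219 219 219 219 219 219]
 [218 218 218 218 218 219 219 219 219 219 219 219 219 220 221]
 [218 218 218 218 218 218 219 220 219 220 219 219 219 220 220]]
[277.25858483 337.85979437] [277.19403847 344.65101113]
```

The bar stands where expected, at about (276,342), with the cap upright and clear of the gripper, so I'm handing in.

```bash
python3 -c "
from h import *
print(ctrl.hand_in())"
```

```text
the job is handed in; nothing more can be done
None
```

I pressed the plunger to its stop, turned and lifted off the cap, set it upright in the white tray, let go and handed in; the final image and force readings look right, but no verdict came back.

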